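Walk the sticking shutter of the tea-tin case shut and bolt it

TASK

Close the sticking shutter of the tea-tin case: walk it away from you by gentle pushes on its two end blocks in turn, never with more than 25 N, until both ends are home against the buffers on the far wall. Only then slide the bolt on the case's left wall in, let go, and leave the crockery and jars around the case alone.

Things in the scene. Friction and masses are not known exactly. Their poses are not given: they have to be found in the camera images.
- case: Low wooden case fixed to the counter, 345 (x) by 430 (y) by 97 mm high. Origin on the counter: near face at x -165, far face +180 mm. x points away from the robot = the way the shutter closes, y to the left wall, z up. Near half: flat deck at z 80 mm; far half: compartments with tins. The shutter's ends run under side lips: inner edges y +-179 mm, tops z 97 mm
- push_left (a point): Middle of the near face of the left push block, an upright smooth black block 14 (x) by 40 (y) by 28 mm (z 90 to 118, this point z 104) on the near edge of the shutter, 145 mm left of its middle. Axes as the shutter. Home: x = 8 mm in the case's frame, where that end meets a rubber buffer and the force climbs some 5 N per mm above the sliding force; it may go 1 to 2 mm farther
- push_right (a point): The same point on the right push block, 145 mm right of the shutter's middle. Home at x = 8 mm in the case's frame too. Both blocks start 45 to 80 mm short of home and the shutter up to 0.07 rad askew. As an end goes forward its block also drifts outward a little: 75 mm times the change of angle
- shutter_mid (a point): Middle of the top of the shutter, a wooden frame with clear pane, 150 (x) by 380 (y) by 10 mm, z 80 to 90 mm, near edge in line with the blocks. Each end sticks in its track: some 15 N on a block moves that end alone, the far end of the shutter staying as pivot. Moving both ends at once (pushing its middle, or on when jammed) takes 26 N, too much. It jams at 0.08 rad askew: a block can lead by at most 23 mm
- bolt_knob (a point): Middle of the upright steel bolt knob, a post 14 mm in diameter at z 86 to 122 mm on a bracket (top z 80 mm, out to y 269 mm) outside the left wall. In the case's frame: x -1 mm, z 105.5 mm and, bolt fully out, y 242 mm. It moves inward (-y of the case) as the bolt goes in behind the closed shutter; the outer side is free
- bolt (a joint): Travel of the bolt in m: 0 = fully out, 0.026 = fully in against a hard stop; locked from about 0.02 on. It starts at 0 to 0.004 and takes some 4 N to slide. It stays where it is left
- cup_at (a point): Plain white cup, 90 mm wide, 62 mm high, standing to the right of the case; point at its middle. A bystander
- jar_at (a point): Glass jar with a white cap, 72 mm wide, 100 mm high, to the right of the case; point at its middle. A bystander
- tin_at (a point): Metal tin, 76 mm wide, 90 mm high, standing off to the left of the case; point at its middle. A bystander

How it is judged:
By the outcome, as a careful person would: the job done as asked, in the order asked, and still so for the second after the job is handed in, with the robot touching nothing.
It also fails if it takes over 72 s, if anything falls off the work surface, if the arm or the gripper's body presses on something with over 40 N, if the wrist force passes 120 N, or if a joint passes its speed limit or range.

ROBOT

A 6-joint arm with a two-finger parallel gripper is mounted at the origin on the work surface. World frame = base frame: x ahead of the robot, y to its left, z up, the work surface at z = 0. Lengths are in mm, angles in rad, forces in N, time in s.
With the tool pointing down it reaches from about 400 to 925 mm from the base axis. Payload 12.5 kg.
Tool frame: the origin (TCP) lies on the front face of the gripper's body, between the roots of the fingers; the fingertips stand 78 mm ahead of it and the grasp point (between the pads) lies 59 mm ahead of it (env.nose_length is the distance from the TCP to the fingertips, in mm); z points along the fingers, y is the line along which they close (so a half turn about z gives the same grasp; the last joint's range is limited). The gripper opens to 95 mm and grips with 3 to 60 N. Pads are 20 mm wide; open, the fingers measure 119 mm over their backs; the gripper's body (75 mm by 180 mm) begins 59 mm behind the grasp point.
Start: joints at [-1.326, 0.491, 1.559, -0, 1.092, -0.106], TCP at [214.802, -586.939, 292.261] pointing down, gripper open.
Joint ranges: [-3.1, 3.1], [-0.84, 2.19], [0.05, 2.79], [-1.13, 4.28], [0.06, 2.93], [-2.69, 2.69]. Speed limits (rad/s): [2.22, 2.22, 2.79, 3.14, 3.14, 3.14].

INTERFACE

Orientations are given as [roll, pitch, yaw] about the fixed x, y, z axes, in that order (R = Rz(yaw) Ry(pitch) Rx(roll)).
In Python, from cell import env gives the robot as it stands.
- The arm moves only by the tool jog_arm, never from a script. Its argument "motion" is a list of rows, each a list of 7 numbers: the turn, a rotation vector about the tool's x, y, z in degrees, then the shift along the tool's x, y, z in mm, then the finger opening in mm, from 0 to 95.1. In form: [[wx, wy, wz, x, y, z, hand], ...]. A call has 1 to 10 rows; each row shifts and turns the commanded pose from where the row before left it, along the tool's axes as they then stand; what a row does not reach is not made up. A row lasts 1/8 s, in which the tool goes at most 62.5 mm and 10.7 degrees, less where a joint would pass 70% of its speed; a pose out of reach is approached as far as the arm can. A call is refused whole if a number of a shift passes 62.5 or a number of a turn 10.7, either way. A call with a gripper value outside its range is refused whole. The fingers move at their own pace and stop on an object; the grip force is fixed at half the most. Time passes only in rows, so rows that do not move let the fingers close. It gives the time, the measured TCP pose, the force, the opening and the grip force at its end, in the units of the state.
- env.state(): the state, without advancing time (a new reading comes with each control period).
- env.read_camera(name): name is "scene" or "top" or "wrist"; returns a dict with "color" (384x512x3 uint8, red, green, blue), "z_map" (384x512 float32, mm along the optical axis (not along the pixel's ray), 0 where there is no reading), "camera_matrix" (3x3 intrinsics, pixels), "k1" (the pictures are not rectified: a ray, as slopes to the right and down, at radius r is drawn at 1 + k1 r^2 times it, then the intrinsics apply), "world_to_cam" (4x4, takes a point from world to camera coordinates). Camera axes: x right, y up, looking along -z (the intrinsics and any distortion apply to the point x, -y, -z); pixel columns grow to the right and rows downward; lengths in mm; the calibration is good to about 2 mm. A picture is of the moment at which its call begins.
- env.job_done(): hands the job in; it is judged then, once.
Trained networks look in the newest picture that a camera, given by its name, has taken for a name from the list of things; names that differ only in an ending like _2 or _b are one class to them, and where a whole thing is asked for, a point or a joint stands for the part that bears it (a point fixed in the world has none). Each returns a list of dicts, best first, with "score" (0 to 1); they miss things now and then, are a little off and sometimes report something else, mostly with a low value. They report only what shows in the picture. A call takes as long as a camera call.
- env.recognise(camera, thing): "location" ([column, row] in pixels, amid what is visible of it).
The state is a dict: "t": time; "joints": joint angles; "qvel": joint speeds; "tau": joint torques, N m; "eef_pos": TCP position; "tcp_rot": TCP orientation; "ft_force": force on the tool from outside, world axes, zero at the start; "moment": the same for the moment, N m; "opening": opening from 0.0 (shut) to 1.0 (fully open); "grip_force": force on a finger pad.
Only numpy, scipy, OpenCV 4.12 (cv2) and the standard library are available. Lean on these libraries where they do the work, as an engineer would, in place of code of your own. Each camera call takes 0.05 s, during which the arm holds its last target. There are 200 camera calls.

## Working session

There is one attempt and no reset: what is moved stays moved. The work goes in short steps, Python scripts to look and compute and a tool call to move; the robot and the scene stay as the last step left them, time stands still between calls to the robot, and variables do not carry over. Pictures are saved under pics/ and viewed, at most 10 in all, crops included, and the job is handed in when it is done.

Besides the shell and the picture viewer there is one more tool, called after "Request:" by a JSON object that holds its "method" and its "body", one argument or row to a line. jog_arm: Moves the arm, as the interface text tells. Its arguments: {"type":"object","properties":{"motion":{"type":"array"}},"required":["motion"]}

```bash
mkdir -p pics; cat > h.py <<'E'
import numpy as np, cv2
from cell import env
def ray(im,p):
    K=np.array(im["camera_matrix"]);d=np.array([(p[0]-K[0,2])/K[0,0],(p[1]-K[1,2])/K[1,1]]);u=d.copy()
    for _ in range(20): u=d/(1+im["k1"]*(u@u))
    return np.array([u[0],-u[1],-1.0])
def w(im,p,depth):
    c=ray(im,p)*depth
    T=np.linalg.inv(np.array(im["world_to_cam"]));return (T@np.r_[c,1])[:3]
def wz(im,p,z):
    T=np.linalg.inv(np.array(im["world_to_cam"]));o=T[:3,3];d=T[:3,:3]@ray(im,p)
    return o+d*(z-o[2])/d[2]
def proj(im,P):
    T=np.array(im["world_to_cam"]);c=(T@np.r_[P,1])[:3];u=np.array([c[0],-c[1]])/-c[2]
    u=u*(1+im["k1"]*(u@u));K=np.array(im["camera_matrix"]);return K[:2,:2]@u+K[:2,2]
E
python3 - <<'E'
from h import *
s=env.state();print({k:np.round(v,3) for k,v in s.items()})
for n in("top","scene"):
    im=env.read_camera(n);cv2.imwrite(f"pics/{n}0.png",im["color"][:,:,::-1])
    print(n,np.round(np.linalg.inv(im["world_to_cam"])[:3,3]))
    for t in "case push_left push_right shutter_mid bolt_knob cup_at jar_at tin_at".split():
        for r in env.recognise(n,t)[:2]:
            p=r["location"];d=im["z_map"][int(p[1]),int(p[0])]
            print(t,np.round(p,1),round(r["score"],2),np.round(w(im,p,d)) if d else None, np.round(wz(im,p,118)))
E
```

```text
{'t': np.float64(0.0), 'joints': array([-1.326,  0.492,  1.559,  0.   ,  1.092, -0.106]), 'qvel': array([ 0.001, -0.003,  0.   , -0.002, -0.001,  0.001]), 'tau': array([ 6.0000e-03, -6.1263e+01, -2.5817e+01,  6.9000e-02,  4.8000e-02,
       -0.0000e+00]), 'eef_pos': array([ 214.755, -586.776,  291.652]), 'tcp_rot': array([-3.14 , -0.   ,  0.351]), 'ft_force': array([-0.873,  0.219, -0.115]), 'moment': array([ 0.028, -0.023,  0.008]), 'grip_force': np.float64(0.0), 'opening': np.float64(0.999)}
top [ 215.   18. 1697.]
case [280.3 190.8] 0.74 [595. -64.  90.] [589. -62. 118.]
push_left [281.1 184.7] 0.64 [621. -68.  75.] [611. -66. 118.]
push_right [283.9 182.9] 0.91 [624. -78.  89.] [617. -76. 118.]
push_right [284.2 191.8] 0.54 [592. -78.  85.] [585. -76. 118.]
shutter_mid [283.9 184.1] 0.78 [620. -78.  86.] [613. -76. 118.]
bolt_knob [217.7 195.4] 0.47 [587. 161.  88.] [580. 158. 118.]
cup_at [378.8 182.2] 0.81 [ 635. -442.    3.] [ 607. -410.  118.]
cup_at [284.8 181.3] 0.18 [632. -82.  81.] [623. -80. 118.]
jar_at [380.5 219.4] 0.88 [ 477. -409.   99.] [ 474. -404.  118.]
jar_at [284.2 182.1] 0.44 [626. -79.  92.] [620. -78. 118.]
tin_at [129.6 227.1] 0.59 [485. 470.  89.] [480. 462. 118.]
scene [1255. -235. 1024.]
case [232.1 217. ] 0.82 [645. -85.  86.] [666. -90. 118.]
case [229.3 210.8] 0.31 [621. -85.  84.] [644. -91. 118.]
push_left [231.5 210.9] 0.58 [626. -80.  88.] [646. -85. 118.]
push_right [227.7 210.1] 0.65 [619. -89.  87.] [640. -94. 118.]
shutter_mid [228.5 209.5] 0.83 [617. -86.  86.] [639. -91. 118.]
bolt_knob [235.1 211.9] 0.56 [630. -71.  84.] [653. -77. 118.]
jar_at [105.5 214. ] 0.81 [ 515. -420.   88.] [ 539. -414.  118.]
tin_at [375.6 140.5] 0.83 [517. 450.  78.] [548. 421. 118.]
```

```bash
python3 - <<'E'
import cv2
a=cv2.imread("pics/top0.png")[110:270,100:420];cv2.imwrite("pics/topc.png",cv2.resize(a,(800,400),interpolation=cv2.INTER_CUBIC))
a=cv2.imread("pics/scene0.png")[100:320,60:420];cv2.imwrite("pics/scenec.png",cv2.resize(a,(800,489),interpolation=cv2.INTER_CUBIC))
E
```

```text
(no output)
```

View pics/topc.png

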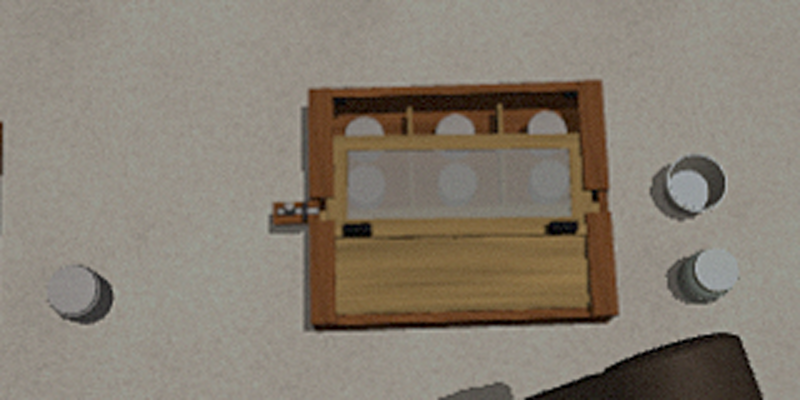

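View pics/scenec.png

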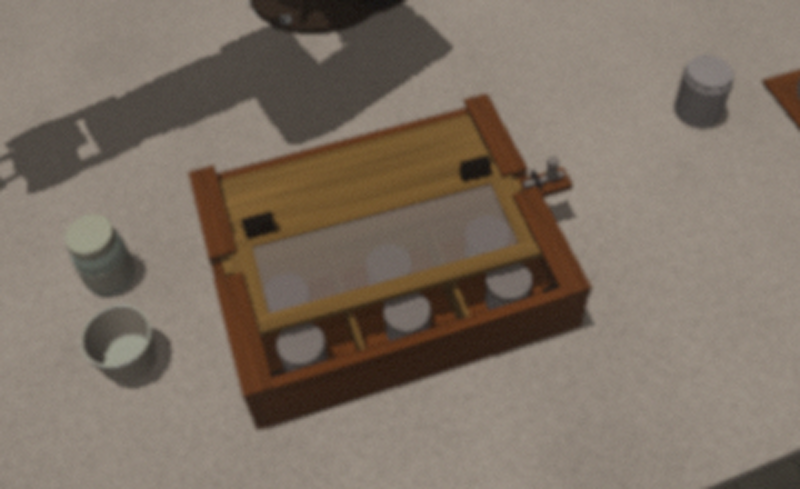

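```bash
cat >> h.py <<'E'
def cloud(im):
    z=im["z_map"];h,wd=z.shape;K=np.array(im["camera_matrix"])
    v,u=np.mgrid[:h,:wd];D=np.dstack([(u-K[0,2])/K[0,0],(v-K[1,2])/K[1,1]]);U=D.copy()
    for _ in range(20): U=D/(1+im["k1"]*(U**2).sum(2,keepdims=True))
    c=np.dstack([U[...,0]*z,-U[...,1]*z,-z]);T=np.linalg.inv(np.array(im["world_to_cam"]))
    P=c@T[:3,:3].T+T[:3,3];P[z<=0]=np.nan;return P
E
python3 - <<'E'
from h import *
for n in("top","scene"):
    im=env.read_camera(n);P=cloud(im)
    m=(P[...,2]>60)&(P[...,2]<130)&(P[...,0]>380)&(P[...,0]<900)&(abs(P[...,1]+65)<290)
    m=cv2.morphologyEx(m.astype(np.uint8),cv2.MORPH_OPEN,np.ones((13,13)))>0
    r=cv2.minAreaRect(P[m][:,:2].astype(np.float32));print(n,r,m.sum())
    hsv=cv2.cvtColor(im["color"],cv2.COLOR_RGB2HSV)
    k=(im["color"].max(2)<45)&m
    c,l,st,ce=cv2.connectedComponentsWithStats(k.astype(np.uint8))
    for i in range(1,c):
        if st[i,4]>12: print(st[i],np.round(wz(im,ce[i],110)),np.round(np.nanmedian(P[l==i],0)))
im=env.read_camera("wrist");print(np.round(im["world_to_cam"],3).tolist(),np.round(im["camera_matrix"],1).tolist(),im["k1"])
E
```

```text
top ((562.2050170898438, -73.15446472167969), (434.1133728027344, 274.0769348144531), 89.37229919433594) 8108
[237 199  11   6  55] [556.  73. 110.] [554.  73. 114.]
[319 199  12   5  56] [ 548. -216.  110.] [ 547. -215.  115.]
[289 238  13   1  13] [ 421. -105.  110.] [ 426. -109.   74.]
scene ((600.748291015625, -74.90591430664062), (431.9862976074219, 349.3844909667969), 89.56135559082031) 11581
[268 171  12  10  91] [564.  70. 110.] [565.  71. 111.]
[170 197  14   9  92] [ 556. -219.  110.] [ 558. -219.  113.]
[[0.343, -0.939, 0.001, -625.523], [0.911, 0.333, -0.242, 27.518], [0.227, 0.084, 0.97, -388.85], [0.0, 0.0, 0.0, 1.0]] [[276.5, 0.0, 256.8], [0.0, 276.5, 192.3], [0.0, 0.0, 1.0]] -0.004273217773006254
```

Request:
{"method": "jog_arm", "body": {
  "motion": [
    [0, 0, 10, 0, 0, -50, 0],
    [0, 0, 10.1, 0, 0, -50, 0],
    [0, 0, 0, 34, -52, 0, 0],
    [0, 0, 0, 34, -52, 0, 0],
    [0, 0, 0, 34, -52, 0, 0],
    [0, 0, 0, 34, -52, 0, 0],
    [0, 0, 0, 34, -52, 0, 0],
    [0, 0, 0, 34, -52, 0, 0],
    [0, 0, 0, 34, -52, 0, 0],
    [0, 0, 0, 34, -52, 0, 0]
  ]
}}

```text
t: 2.3
eef_pos: [487.6, -169.1, 392.5]
tcp_rot: [3.141, -0.001, -0.0]
ft_force: [0.5, -0.3, -0.9]
opening: 0.024
grip_force: 0.0
```

Request:
{"method": "jog_arm", "body": {
  "motion": [
    [0, 0, 0, 36, -50, 0, 0],
    [0, 0, 0, 36, -50, 0, 0],
    [0, 0, 0, 0, 0, 0, 0],
    [0, 0, 0, 0, 0, 0, 0]
  ]
}}

```text
t: 2.8
eef_pos: [558.6, -71.0, 392.1]
tcp_rot: [3.141, 0.001, 0.001]
ft_force: [0.7, -0.2, 0.4]
opening: 0.001
grip_force: 0.0
```

```bash
python3 - <<'E'
from h import *
s=env.state();print(s["t"],np.round(s["eef_pos"],1),np.round(s["tcp_rot"],4))
im=env.read_camera("wrist");cv2.imwrite("pics/w1.png",cv2.resize(im["color"][:,:,::-1],(768,576)))
np.save("w1.npy",im,allow_pickle=True)
E
```

```text
2.8 [558.6 -71.  392.1] [3.1414e+00 5.0000e-04 7.0000e-04]
```

View pics/w1.png

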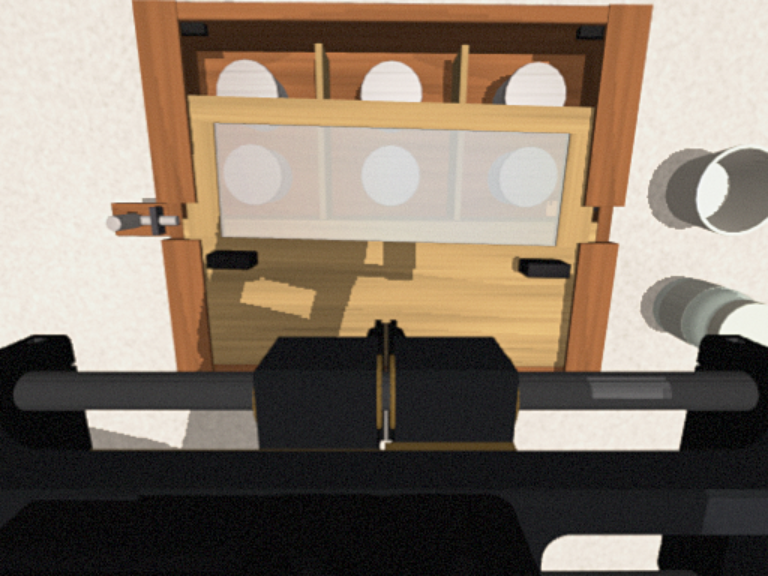

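```bash
python3 - <<'E'
from h import *
from scipy.optimize import least_squares
im=np.load("w1.npy",allow_pickle=True).item();P=cloud(im)
f=lambda p,z:wz(im,(np.array(p)-.25)/1.5,z)[:2]
L=[f(p,97) for p in[(135,5),(152,204),(164,242),(178,372)]];R=[f(p,97) for p in[(651,6),(624,206),(617,242),(603,372)]]
LI=[f(p,97) for p in[(201,241),(213,370)]];RI=[f(p,97) for p in[(576,243),(567,372)]]
F=[f(p,97) for p in[(160,3),(390,4),(630,5)]]
def res(q):
    c,s=np.cos(q[2]),np.sin(q[2]);T=lambda p:np.array([[c,s],[-s,c]])@(p-q[:2])
    return [T(p)[1]-215 for p in L]+[T(p)[1]+215 for p in R]+[T(p)[1]-179 for p in LI]+[T(p)[1]+179 for p in RI]+[T(p)[0]-180 for p in F]
r=least_squares(res,[600,-75,0],loss="soft_l1");q=r.x;print(q,np.round(res(q),1))
c,s=np.cos(q[2]),np.sin(q[2])
toc=lambda p:np.round(np.array([[c,s],[-s,c]])@(np.array(p)-q[:2]),1)
# block: near top edge z118
for n,a,b in(("L",(207,265.5),(256,267.5)),("R",(520,274.5),(569,276))):
    m=(f(a,104)+f(b,104))/2; 
    print(n,[ (np.round(f(p,z),1),toc(f(p,z))) for p,z in((a,118),(b,118))])
print("knob",f((113,222),122),toc(f((113,222),122)))
print("far top z",P[2,260],"home L,R world",[q[:2]+np.array([[c,-s],[s,c]])@[8,y] for y in(145,-145)],"knob",q[:2]+np.array([[c,-s],[s,c]])@[-1,242])
g=im["color"].max(2)
for x in(155,362):print(g[164:190,x].tolist(), np.round(P[164:190,x,2]).tolist())
print([ (np.round(wz(im,(x,384/1.5),104)[:2],1)) for x in (155,362)])
E
```

```text
[ 5.90929867e+02 -7.63764440e+01 -7.94000666e-04] [-3.7  3.7 -2.8 -0.1  0.7  0.6  2.5 -1.3 -1.6  0.2  5.  -0.7  0.5 -0.2
 -0.3]
L [(array([556. ,  88.6]), array([-35.1, 165. ])), (array([554.2,  44.7]), array([-36.9, 121.1]))]
R [(array([ 547.7, -193.2]), array([ -43.1, -116.8])), (array([ 546.4, -237.7]), array([ -44.4, -161.3]))]
knob [595.07499803 164.47574498] [  4.  240.9]
far top z [772.1212048  -75.53837012  94.79435727] home L,R world [array([599.044995  ,  68.61715829]), array([ 598.81473484, -221.3827503 ])] knob [590.1220159  165.62427372]
[119, 127, 125, 26, 14, 12, 20, 22, 27, 13, 31, 22, 22, 7, 20, 55, 116, 114, 111, 109, 107, 105, 106, 107, 114, 117] [90.0, 92.0, 90.0, 95.0, 105.0, 114.0, 116.0, 118.0, 119.0, 119.0, 118.0, 117.0, 118.0, 117.0, 118.0, 117.0, 80.0, 79.0, 79.0, 79.0, 79.0, 78.0, 80.0, 78.0, 79.0, 78.0]
[197, 210, 209, 206, 213, 209, 199, 194, 107, 16, 4, 24, 34, 53, 43, 47, 51, 46, 45, 49, 51, 128, 218, 221, 223, 224] [88.0, 89.0, 91.0, 90.0, 90.0, nan, 90.0, 90.0, 88.0, 100.0, 109.0, 115.0, 117.0, 118.0, 118.0, 118.0, 118.0, 119.0, 118.0, 118.0, 117.0, 118.0, 79.0, 78.0, 79.0, 80.0]
[array([432.2,  81.5]), array([ 432.1, -230.1])]
```

Request:
{"method": "jog_arm", "body": {
  "motion": [
    [0, 0, 0, -13, 48, 20, 0],
    [0, 0, 0, -13, 48, 40, 0],
    [0, 0, 0, -13, 48, 40, 0],
    [0, 0, 0, 0, 0, 40, 0],
    [0, 0, 0, 0, 0, 40, 0],
    [0, 0, 0, 0, 0, 24, 0],
    [0, 0, 0, 0, 0, 10, 0],
    [0, 0, 0, 0, 0, 0, 0],
    [0, 0, 0, 0, 0, 0, 0]
  ]
}}

```text
t: 3.98
eef_pos: [520.5, -213.4, 181.0]
tcp_rot: [3.141, -0.002, -0.0]
ft_force: [0.4, 0.5, 0.4]
opening: 0.005
grip_force: 0.0
```

```bash
python3 - <<'E'
from h import *
s=env.state();print(s["t"],np.round(s["eef_pos"],1),np.round(s["tcp_rot"],4),s["ft_force"])
im=env.read_camera("wrist");cv2.imwrite("pics/w2.png",cv2.resize(im["color"][:,:,::-1],(768,576)))
E
```

```text
3.975 [ 520.5 -213.4  181. ] [ 3.1406e+00 -1.6000e-03 -4.0000e-04] [0.35616452 0.53305109 0.44754543]
```

View pics/w2.png

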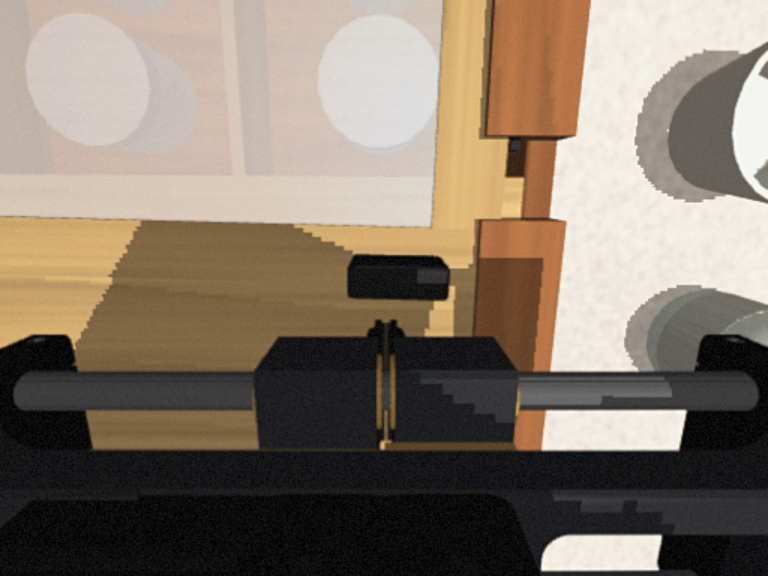

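Request:
{"method": "jog_arm", "body": {
  "motion": [
    [0, 0, 0, 3, 4, 5, 0],
    [0, 0, 0, 3, 0, 0, 0],
    [0, 0, 0, 2, 0, 0, 0],
    [0, 0, 0, 2, 0, 0, 0],
    [0, 0, 0, 1, 0, 0, 0]
  ]
}}

```text
t: 4.65
eef_pos: [531.5, -216.9, 174.9]
tcp_rot: [3.141, -0.0, 0.0]
ft_force: [-0.2, 0.0, 0.7]
opening: 0.004
grip_force: 0.0
```

Request:
{"method": "jog_arm", "body": {
  "motion": [
    [0, 0, 0, 1, 0, 0, 0],
    [0, 0, 0, 1, 0, 0, 0],
    [0, 0, 0, 1, 0, 0, 0]
  ]
}}

```text
t: 5.03
eef_pos: [533.2, -216.8, 174.7]
tcp_rot: [-3.141, 0.003, 0.0]
ft_force: [-10.7, -1.8, 5.5]
opening: 0.008
grip_force: 5.4
```

Request:
{"method": "jog_arm", "body": {
  "motion": [
    [0, 0, 0, 1, 0, 0, 0],
    [0, 0, 0, 1, 0, 0, 0]
  ]
}}

```text
t: 5.28
eef_pos: [534.2, -216.9, 174.6]
tcp_rot: [-3.14, 0.006, 0.0]
ft_force: [-14.7, -4.1, 5.9]
opening: 0.004
grip_force: 7.8
```

Request:
{"method": "jog_arm", "body": {
  "motion": [
    [0, 0, 0, 1, 0, 0, 0],
    [0, 0, 0, 1, 0, 0, 0]
  ]
}}

```text
t: 5.52
eef_pos: [536.1, -217.1, 174.6]
tcp_rot: [-3.141, 0.006, 0.0]
ft_force: [-14.6, -4.4, 5.0]
opening: 0.007
grip_force: 7.8
```

Request:
{"method": "jog_arm", "body": {
  "motion": [
    [0, 0, 0, 1, 0, 0, 0],
    [0, 0, 0, 1, 0, 0, 0]
  ]
}}

```text
t: 5.78
eef_pos: [538.0, -217.2, 174.5]
tcp_rot: [-3.141, 0.006, 0.0]
ft_force: [-15.3, -5.4, 4.0]
opening: 0.001
grip_force: 8.0
```

Request:
{"method": "jog_arm", "body": {
  "motion": [
    [0, 0, 0, 1.5, 0, 0, 0],
    [0, 0, 0, 1.5, 0, 0, 0],
    [0, 0, 0, 1.5, 0, 0, 0]
  ]
}}

```text
t: 6.15
eef_pos: [542.4, -217.4, 174.3]
tcp_rot: [-3.141, 0.007, 0.0]
ft_force: [-15.8, -6.6, 3.0]
opening: 0.007
grip_force: 8.2
```

Request:
{"method": "jog_arm", "body": {
  "motion": [
    [0, 0, 0, 1.5, 0, 0, 0],
    [0, 0, 0, 1.5, 0, 0, 0],
    [0, 0, 0, 1.5, 0, 0, 0],
    [0, 0, 0, 1.5, 0, 0, 0]
  ]
}}

```text
t: 6.65
eef_pos: [548.3, -217.4, 174.1]
tcp_rot: [-3.141, 0.007, 0.0]
ft_force: [-16.3, -7.0, 2.2]
opening: 0.008
grip_force: 8.3
```

Request:
{"method": "jog_arm", "body": {
  "motion": [
    [0, 0, 0, 1.5, 0, 0, 0],
    [0, 0, 0, 1.5, 0, 0, 0],
    [0, 0, 0, 1.5, 0, 0, 0]
  ]
}}

```text
t: 7.02
eef_pos: [552.7, -217.5, 174.1]
tcp_rot: [-3.141, 0.007, 0.0]
ft_force: [-16.0, -10.2, 1.6]
opening: 0.007
grip_force: 8.6
```

Request:
{"method": "jog_arm", "body": {
  "motion": [
    [0, 0, 0, -9, 0, -4, 0],
    [0, 0, 0, -20, 0, 0, 0],
    [0, 0, 0, 0, -47, 0, 0],
    [0, 0, 0, 0, -48, 0, 0],
    [0, 0, 0, 0, -48, 0, 0],
    [0, 0, 0, 0, -48, 0, 0],
    [0, 0, 0, 0, -48, 0, 0],
    [0, 0, 0, 0, -48, 0, 0],
    [0, 0, 0, 4, 0, 4, 0],
    [0, 0, 0, 4, 0, 0, 0]
  ]
}}

```text
t: 8.28
eef_pos: [534.5, 69.9, 174.8]
tcp_rot: [3.141, -0.0, 0.001]
ft_force: [0.3, 0.2, 0.6]
opening: 0.007
grip_force: 0.0
```

Request:
{"method": "jog_arm", "body": {
  "motion": [
    [0, 0, 0, 2, 0, 0, 0],
    [0, 0, 0, 2, 0, 0, 0],
    [0, 0, 0, 1, 0, 0, 0],
    [0, 0, 0, 1, 0, 0, 0]
  ]
}}

```text
t: 8.78
eef_pos: [540.4, 69.8, 174.9]
tcp_rot: [3.142, -0.0, -0.0]
ft_force: [-0.2, 0.1, -0.0]
opening: 0.005
grip_force: 0.0
```

Request:
{"method": "jog_arm", "body": {
  "motion": [
    [0, 0, 0, 1, 0, 0, 0],
    [0, 0, 0, 1, 0, 0, 0]
  ]
}}

```text
t: 9.02
eef_pos: [542.4, 70.1, 174.9]
tcp_rot: [3.141, -0.0, 0.0]
ft_force: [-0.1, -0.2, 0.4]
opening: 0.006
grip_force: 0.0
```

Request:
{"method": "jog_arm", "body": {
  "motion": [
    [0, 0, 0, 1, 0, 0, 0],
    [0, 0, 0, 1, 0, 0, 0]
  ]
}}

```text
t: 9.28
eef_pos: [543.5, 70.1, 174.7]
tcp_rot: [3.141, 0.003, 0.0]
ft_force: [-8.1, 0.2, 2.9]
opening: 0.004
grip_force: 3.9
```

Request:
{"method": "jog_arm", "body": {
  "motion": [
    [0, 0, 0, 1, 0, 0, 0],
    [0, 0, 0, 1, 0, 0, 0]
  ]
}}

```text
t: 9.52
eef_pos: [543.9, 70.1, 174.4]
tcp_rot: [3.141, 0.007, 0.0]
ft_force: [-15.1, 0.0, 6.7]
opening: 0.007
grip_force: 7.3
```

Request:
{"method": "jog_arm", "body": {
  "motion": [
    [0, 0, 0, 1, 0, 0, 0],
    [0, 0, 0, 1, 0, 0, 0]
  ]
}}

```text
t: 9.78
eef_pos: [545.6, 70.4, 174.3]
tcp_rot: [-3.141, 0.008, 0.0]
ft_force: [-14.5, 2.2, 6.4]
opening: 0.004
grip_force: 7.5
```

Request:
{"method": "jog_arm", "body": {
  "motion": [
    [0, 0, 0, 1.5, -0.4, 0, 0],
    [0, 0, 0, 1.5, -0.4, 0, 0],
    [0, 0, 0, 1.5, -0.4, 0, 0],
    [0, 0, 0, 1.5, -0.4, 0, 0],
    [0, 0, 0, 1.5, -0.4, 0, 0],
    [0, 0, 0, 1.5, -0.4, 0, 0]
  ]
}}

```text
t: 10.52
eef_pos: [554.8, 72.4, 174.3]
tcp_rot: [3.141, 0.007, 0.0]
ft_force: [-14.1, -1.7, 6.2]
opening: 0.007
grip_force: 7.1
```

Request:
{"method": "jog_arm", "body": {
  "motion": [
    [0, 0, 0, 1.5, -0.4, 0, 0],
    [0, 0, 0, 1.5, -0.4, 0, 0],
    [0, 0, 0, 1.5, -0.4, 0, 0],
    [0, 0, 0, 1.5, -0.4, 0, 0],
    [0, 0, 0, 1.5, -0.4, 0, 0],
    [0, 0, 0, 1.5, -0.4, 0, 0],
    [0, 0, 0, 1, 0, 0, 0]
  ]
}}

```text
t: 11.4
eef_pos: [564.8, 74.7, 174.3]
tcp_rot: [3.141, 0.007, 0.0]
ft_force: [-13.6, -1.6, 6.0]
opening: 0.006
grip_force: 7.2
```

Request:
{"method": "jog_arm", "body": {
  "motion": [
    [0, 0, 0, -10, 0, -4, 0],
    [0, 0, 0, -16, 0, 0, 0],
    [0, 0, 0, 0, 49, 0, 0],
    [0, 0, 0, 0, 49, 0, 0],
    [0, 0, 0, 0, 49, 0, 0],
    [0, 0, 0, 0, 49, 0, 0],
    [0, 0, 0, 0, 49, 0, 0],
    [0, 0, 0, 0, 49, 0, 0],
    [0, 0, 0, 4, 0, 4, 0],
    [0, 0, 0, 4, 0, 0, 0]
  ]
}}

```text
t: 12.65
eef_pos: [549.3, -218.7, 174.7]
tcp_rot: [-3.141, 0.0, -0.0]
ft_force: [-0.2, 0.7, 0.3]
opening: 0.002
grip_force: 0.0
```

Request:
{"method": "jog_arm", "body": {
  "motion": [
    [0, 0, 0, 1, 0, 0, 0],
    [0, 0, 0, 1, 0, 0, 0],
    [0, 0, 0, 1, 0, 0, 0]
  ]
}}

```text
t: 13.02
eef_pos: [552.5, -218.5, 175.0]
tcp_rot: [3.141, -0.0, 0.001]
ft_force: [-0.1, -0.6, 0.6]
opening: 0.008
grip_force: 0.0
```

Request:
{"method": "jog_arm", "body": {
  "motion": [
    [0, 0, 0, 1, 0, 0, 0],
    [0, 0, 0, 1, 0, 0, 0],
    [0, 0, 0, 1, 0, 0, 0]
  ]
}}

```text
t: 13.4
eef_pos: [555.2, -219.2, 174.9]
tcp_rot: [-3.142, 0.001, -0.0]
ft_force: [-4.2, -0.2, 2.0]
opening: 0.005
grip_force: 2.3
```

Request:
{"method": "jog_arm", "body": {
  "motion": [
    [0, 0, 0, 1, 0, 0, 0],
    [0, 0, 0, 1, 0.2, 0, 0],
    [0, 0, 0, 1, 0.4, 0, 0],
    [0, 0, 0, 1.5, 0.4, 0, 0],
    [0, 0, 0, 1.5, 0.4, 0, 0]
  ]
}}

```text
t: 14.02
eef_pos: [559.2, -220.0, 174.6]
tcp_rot: [-3.139, 0.006, 0.0]
ft_force: [-13.6, 1.8, 6.3]
opening: 0.007
grip_force: 7.1
```

Request:
{"method": "jog_arm", "body": {
  "motion": [
    [0, 0, 0, 1.5, 0.4, 0, 0],
    [0, 0, 0, 1.5, 0.4, 0, 0],
    [0, 0, 0, 1.5, 0.4, 0, 0],
    [0, 0, 0, 1.5, 0.4, 0, 0],
    [0, 0, 0, 1.5, 0.4, 0, 0],
    [0, 0, 0, 1.5, 0.4, 0, 0]
  ]
}}

```text
t: 14.78
eef_pos: [568.1, -222.3, 174.4]
tcp_rot: [-3.139, 0.006, 0.0]
ft_force: [-14.6, 2.3, 5.9]
opening: 0.002
grip_force: 7.0
```

Request:
{"method": "jog_arm", "body": {
  "motion": [
    [0, 0, 0, 1.5, 0.4, 0, 0],
    [0, 0, 0, 1.5, 0.4, 0, 0],
    [0, 0, 0, 1.5, 0.4, 0, 0],
    [0, 0, 0, 1.5, 0.4, 0, 0],
    [0, 0, 0, 1.5, 0.4, 0, 0]
  ]
}}

```text
t: 15.4
eef_pos: [575.6, -224.1, 174.3]
tcp_rot: [-3.139, 0.007, 0.0]
ft_force: [-14.3, 4.6, 5.7]
opening: 0.005
grip_force: 7.0
```

Request:
{"method": "jog_arm", "body": {
  "motion": [
    [0, 0, 0, -10, 0, -4, 0],
    [0, 0, 0, -16, 0, 0, 0],
    [0, 0, 0, 0, -49, 0, 0],
    [0, 0, 0, 0, -49, 0, 0],
    [0, 0, 0, 0, -49, 0, 0],
    [0, 0, 0, 0, -49, 0, 0],
    [0, 0, 0, 0, -49, 0, 0],
    [0, 0, 0, 0, -49, 0, 0],
    [0, 0, 0, 6, 0, 4, 0],
    [0, 0, 0, 5, 0, 0, 0]
  ]
}}

```text
t: 16.65
eef_pos: [563.2, 68.7, 174.8]
tcp_rot: [3.141, -0.0, 0.0]
ft_force: [0.0, -0.6, 0.0]
opening: 0.004
grip_force: 0.0
```

Request:
{"method": "jog_arm", "body": {
  "motion": [
    [0, 0, 0, 1, 0, 0, 0],
    [0, 0, 0, 1, 0, 0, 0],
    [0, 0, 0, 1, 0, 0, 0]
  ]
}}

```text
t: 17.02
eef_pos: [565.9, 68.4, 174.9]
tcp_rot: [3.141, -0.0, -0.001]
ft_force: [-0.5, 0.1, -0.1]
opening: 0.002
grip_force: 0.0
```

Request:
{"method": "jog_arm", "body": {
  "motion": [
    [0, 0, 0, 1, 0, 0, 0],
    [0, 0, 0, 1, 0, 0, 0],
    [0, 0, 0, 1, 0, 0, 0]
  ]
}}

```text
t: 17.4
eef_pos: [567.2, 69.0, 174.5]
tcp_rot: [3.141, 0.005, 0.0]
ft_force: [-11.8, -0.3, 5.5]
opening: 0.006
grip_force: 5.9
```

Request:
{"method": "jog_arm", "body": {
  "motion": [
    [0, 0, 0, 1, 0, 0, 0],
    [0, 0, 0, 1, -0.2, 0, 0],
    [0, 0, 0, 1.5, -0.4, 0, 0],
    [0, 0, 0, 1.5, -0.4, 0, 0],
    [0, 0, 0, 1.5, -0.4, 0, 0],
    [0, 0, 0, 1.5, -0.4, 0, 0]
  ]
}}

```text
t: 18.15
eef_pos: [574.4, 70.6, 174.4]
tcp_rot: [3.141, 0.007, 0.0]
ft_force: [-13.6, -3.2, 5.8]
opening: 0.004
grip_force: 7.0
```

Request:
{"method": "jog_arm", "body": {
  "motion": [
    [0, 0, 0, 1.5, -0.4, 0, 0],
    [0, 0, 0, 1.5, -0.4, 0, 0],
    [0, 0, 0, 1.5, -0.4, 0, 0],
    [0, 0, 0, 1.5, -0.4, 0, 0]
  ]
}}

```text
t: 18.65
eef_pos: [580.4, 72.1, 174.3]
tcp_rot: [3.141, 0.007, 0.0]
ft_force: [-14.4, -4.8, 5.2]
opening: 0.004
grip_force: 6.9
```

Request:
{"method": "jog_arm", "body": {
  "motion": [
    [0, 0, 0, 1, -0.3, 0, 0],
    [0, 0, 0, 1, -0.3, 0, 0],
    [0, 0, 0, 1, -0.3, 0, 0],
    [0, 0, 0, 1, -0.3, 0, 0]
  ]
}}

```text
t: 19.15
eef_pos: [584.4, 73.3, 174.2]
tcp_rot: [3.141, 0.007, 0.0]
ft_force: [-13.7, -5.8, 5.6]
opening: 0.01
grip_force: 6.8
```

Request:
{"method": "jog_arm", "body": {
  "motion": [
    [0, 0, 0, 1, 0, 0, 0],
    [0, 0, 0, 1, 0, 0, 0]
  ]
}}

```text
t: 19.4
eef_pos: [586.2, 73.6, 174.2]
tcp_rot: [3.141, 0.008, 0.0]
ft_force: [-14.9, -1.2, 4.8]
opening: 0.002
grip_force: 7.3
```

Request:
{"method": "jog_arm", "body": {
  "motion": [
    [0, 0, 0, 1, 0, 0, 0],
    [0, 0, 0, 1, 0, 0, 0]
  ]
}}

```text
t: 19.65
eef_pos: [588.1, 73.9, 174.2]
tcp_rot: [-3.141, 0.008, 0.0]
ft_force: [-15.6, 1.6, 4.4]
opening: 0.002
grip_force: 7.6
```

Request:
{"method": "jog_arm", "body": {
  "motion": [
    [0, 0, 0, 1, 0, 0, 0],
    [0, 0, 0, 0.5, 0, 0, 0]
  ]
}}

```text
t: 19.9
eef_pos: [589.5, 74.2, 174.2]
tcp_rot: [-3.141, 0.008, 0.0]
ft_force: [-15.3, 2.8, 4.8]
opening: 0.005
grip_force: 7.8
```

Request:
{"method": "jog_arm", "body": {
  "motion": [
    [0, 0, 0, 0.7, -0.2, 0, 0],
    [0, 0, 0, 0.7, -0.2, 0, 0]
  ]
}}

```text
t: 20.15
eef_pos: [590.7, 74.5, 174.2]
tcp_rot: [-3.141, 0.009, 0.0]
ft_force: [-18.2, 1.1, 7.1]
opening: 0.008
grip_force: 9.0
```

Request:
{"method": "jog_arm", "body": {
  "motion": [
    [0, 0, 0, 0.7, -0.2, 0, 0],
    [0, 0, 0, 0.7, -0.2, 0, 0]
  ]
}}

```text
t: 20.4
eef_pos: [591.5, 74.7, 174.2]
tcp_rot: [3.141, 0.01, 0.0]
ft_force: [-21.6, -0.5, 9.9]
opening: 0.002
grip_force: 10.8
```

Request:
{"method": "jog_arm", "body": {
  "motion": [
    [0, 0, 0, 0.6, -0.2, 0, 0],
    [0, 0, 0, 0.6, -0.2, 0, 0]
  ]
}}

```text
t: 20.65
eef_pos: [592.2, 74.9, 174.2]
tcp_rot: [3.141, 0.012, 0.0]
ft_force: [-24.0, -2.5, 11.1]
opening: 0.008
grip_force: 12.2
```

Request:
{"method": "jog_arm", "body": {
  "motion": [
    [0, 0, 0, -10, 0, -4, 0],
    [0, 0, 0, -18, 0, 0, 0],
    [0, 0, 0, 0, 49, 0, 0],
    [0, 0, 0, 0, 49, 0, 0],
    [0, 0, 0, 0, 49, 0, 0],
    [0, 0, 0, 0, 49, 0, 0],
    [0, 0, 0, 0, 49, 0, 0],
    [0, 0, 0, 0, 49, 0, 0],
    [0, 0, 0, 5, 0, 4, 0],
    [0, 0, 0, 5, 0, 0, 0]
  ]
}}

```text
t: 21.9
eef_pos: [578.4, -218.8, 174.6]
tcp_rot: [-3.141, 0.001, -0.0]
ft_force: [-10.3, -4.9, 1.1]
opening: 0.004
grip_force: 6.6
```

Request:
{"method": "jog_arm", "body": {
  "motion": [
    [0, 0, 0, 1, 0, 0, 0],
    [0, 0, 0, 1, 0, 0, 0],
    [0, 0, 0, 1, 0, 0, 0]
  ]
}}

```text
t: 22.28
eef_pos: [579.4, -218.0, 174.5]
tcp_rot: [-3.141, 0.007, 0.002]
ft_force: [-17.5, -5.9, 4.7]
opening: 0.004
grip_force: 8.5
```

Request:
{"method": "jog_arm", "body": {
  "motion": [
    [0, 0, 0, 1, 0, 0, 0],
    [0, 0, 0, 1, 0, 0, 0]
  ]
}}

```text
t: 22.52
eef_pos: [581.1, -218.0, 174.4]
tcp_rot: [-3.141, 0.007, 0.002]
ft_force: [-17.1, -5.1, 3.3]
opening: 0.004
grip_force: 8.3
```

Request:
{"method": "jog_arm", "body": {
  "motion": [
    [0, 0, 0, 0.8, 0.5, 0, 0],
    [0, 0, 0, 0.8, 0.5, 0, 0],
    [0, 0, 0, 0.8, 0.5, 0, 0]
  ]
}}

```text
t: 22.9
eef_pos: [583.6, -218.8, 174.4]
tcp_rot: [-3.14, 0.007, 0.002]
ft_force: [-16.3, -0.1, 4.4]
opening: 0.001
grip_force: 7.8
```

Request:
{"method": "jog_arm", "body": {
  "motion": [
    [0, 0, 0, 0.8, 0.3, 0, 0],
    [0, 0, 0, 0.8, 0.3, 0, 0],
    [0, 0, 0, 0.8, 0.3, 0, 0]
  ]
}}

```text
t: 23.28
eef_pos: [586.1, -219.5, 174.5]
tcp_rot: [-3.139, 0.007, 0.002]
ft_force: [-16.3, 0.9, 4.9]
opening: 0.007
grip_force: 7.7
```

Request:
{"method": "jog_arm", "body": {
  "motion": [
    [0, 0, 0, 0.8, 0.3, 0, 0],
    [0, 0, 0, 0.8, 0.3, 0, 0]
  ]
}}

```text
t: 23.52
eef_pos: [587.7, -219.9, 174.5]
tcp_rot: [-3.139, 0.007, 0.002]
ft_force: [-15.9, 1.8, 4.5]
opening: 0.005
grip_force: 7.6
```

Request:
{"method": "jog_arm", "body": {
  "motion": [
    [0, 0, 0, 0.7, 0.2, 0, 0],
    [0, 0, 0, 0.7, 0.2, 0, 0]
  ]
}}

```text
t: 23.78
eef_pos: [589.1, -220.2, 174.5]
tcp_rot: [-3.139, 0.007, 0.002]
ft_force: [-16.4, 2.1, 5.2]
opening: 0.002
grip_force: 7.7
```

Request:
{"method": "jog_arm", "body": {
  "motion": [
    [0, 0, 0, 0.7, 0.2, 0, 0],
    [0, 0, 0, 0.5, 0.2, 0, 0]
  ]
}}

```text
t: 24.02
eef_pos: [589.9, -220.5, 174.5]
tcp_rot: [-3.139, 0.008, 0.002]
ft_force: [-18.5, 2.4, 7.3]
opening: 0.011
grip_force: 9.2
```

Request:
{"method": "jog_arm", "body": {
  "motion": [
    [0, 0, 0, 0.5, 0, 0, 0],
    [0, 0, 0, 0.4, 0, 0, 0]
  ]
}}

```text
t: 24.28
eef_pos: [590.4, -220.5, 174.4]
tcp_rot: [-3.139, 0.009, 0.002]
ft_force: [-20.9, 1.2, 7.9]
opening: 0.002
grip_force: 10.6
```

Request:
{"method": "jog_arm", "body": {
  "motion": [
    [0, 0, 0, 0.4, 0, 0, 0],
    [0, 0, 0, 0, 0, 0, 0]
  ]
}}

```text
t: 24.52
eef_pos: [590.7, -220.6, 174.5]
tcp_rot: [-3.139, 0.01, 0.002]
ft_force: [-21.6, 2.1, 9.6]
opening: 0.004
grip_force: 10.8
```

Request:
{"method": "jog_arm", "body": {
  "motion": [
    [0, 0, 0, -10, 0, -4, 0],
    [0, 0, 0, -18, 0, 0, 0],
    [0, 0, 0, 0, -49, 0, 0],
    [0, 0, 0, 0, -49, 0, 0],
    [0, 0, 0, 0, -49, 0, 0],
    [0, 0, 0, 0, -49, 0, 0],
    [0, 0, 0, 0, -49, 0, 0],
    [0, 0, 0, 0, -49, 0, 0],
    [0, 0, 0, 10, 0, 4, 0],
    [0, 0, 0, 10, 0, 0, 0]
  ]
}}

```text
t: 25.78
eef_pos: [586.1, 71.5, 174.9]
tcp_rot: [3.141, -0.0, 0.001]
ft_force: [-0.4, -0.2, 0.6]
opening: 0.003
grip_force: 0.0
```

Request:
{"method": "jog_arm", "body": {
  "motion": [
    [0, 0, 0, 2, 0, 0, 0],
    [0, 0, 0, 1, 0, 0, 0],
    [0, 0, 0, 1, 0, 0, 0]
  ]
}}

```text
t: 26.15
eef_pos: [589.6, 70.4, 174.9]
tcp_rot: [3.142, 0.0, -0.001]
ft_force: [-0.2, 0.2, 0.3]
opening: 0.006
grip_force: 0.0
```

Request:
{"method": "jog_arm", "body": {
  "motion": [
    [0, 0, 0, 1, 0, 0, 0],
    [0, 0, 0, 1, 0, 0, 0]
  ]
}}

```text
t: 26.4
eef_pos: [591.7, 70.9, 174.9]
tcp_rot: [3.142, -0.0, -0.0]
ft_force: [0.1, -0.1, -0.3]
opening: 0.002
grip_force: 0.0
```

Request:
{"method": "jog_arm", "body": {
  "motion": [
    [0, 0, 0, -12, 0, 0, 0],
    [0, 0, 0, 0, 0, -45, 0],
    [0, 0, 0, 4, -45, 0, 0],
    [0, 0, 0, 4, -45, 0, 0],
    [0, 0, 0, 5, -47, 0, 0],
    [0, 0, 0, 0, 0, 0, 0],
    [0, 0, 0, 0, 0, 0, 0]
  ]
}}

```text
t: 27.28
eef_pos: [592.0, 207.7, 219.7]
tcp_rot: [3.141, 0.001, 0.001]
ft_force: [0.4, -0.1, -0.8]
opening: 0.005
grip_force: 0.0
```

```bash
python3 - <<'E'
from h import *
s=env.state();print(s["t"],np.round(s["eef_pos"],1))
im=env.read_camera("wrist");cv2.imwrite("pics/w3.png",cv2.resize(im["color"][:,:,::-1],(768,576)))
E
```

```text
27.275 [592.  207.7 219.7]
```

View pics/w3.png

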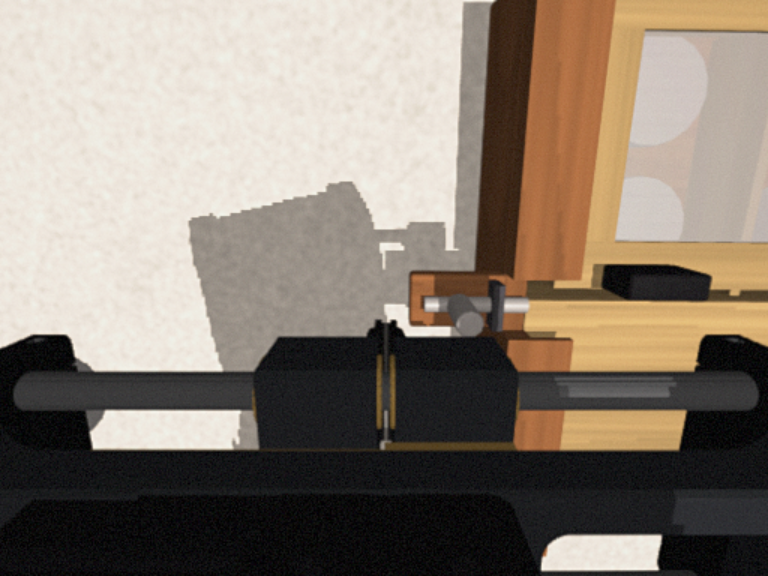

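```bash
python3 - <<'E'
from h import *
im=env.read_camera("wrist")
print(wz(im,(467/1.5,323/1.5),122), [proj(im,[592+d,207.7,142])*1.5 for d in(-10,0,10)])
E
```

```text
[594.97571082 167.33675349 122.        ] [array([383.23616081, 365.51824166]), array([383.19259417, 344.3636674 ]), array([383.14788836, 322.63135447])]
```

Request:
{"method": "jog_arm", "body": {
  "motion": [
    [0, 0, 0, 3, 0, 20, 0],
    [0, 0, 0, 0, 0, 20, 0],
    [0, 0, 0, 0, 0, 8, 0],
    [0, 0, 0, 0, 8, 0, 0],
    [0, 0, 0, 0, 4, 0, 0],
    [0, 0, 0, 0, 2, 0, 0]
  ]
}}

```text
t: 28.12
eef_pos: [595.9, 193.6, 172.5]
tcp_rot: [-3.141, -0.001, -0.0]
ft_force: [0.2, -0.3, -0.8]
opening: 0.006
grip_force: 0.0
```

Request:
{"method": "jog_arm", "body": {
  "motion": [
    [0, 0, 0, 0, 2, 0, 0],
    [0, 0, 0, 0, 2, 0, 0],
    [0, 0, 0, 0, 2, 0, 0]
  ]
}}

```text
t: 28.5
eef_pos: [595.6, 188.0, 172.0]
tcp_rot: [3.142, -0.0, 0.0]
ft_force: [0.1, 0.7, 0.7]
opening: 0.005
grip_force: 0.0
```

Request:
{"method": "jog_arm", "body": {
  "motion": [
    [0, 0, 0, 0, 2, 0, 0],
    [0, 0, 0, 0, 2, 0, 0],
    [0, 0, 0, 0, 2, 0, 0]
  ]
}}

```text
t: 28.88
eef_pos: [595.7, 182.1, 171.9]
tcp_rot: [-3.141, -0.0, -0.0]
ft_force: [0.1, 3.6, 0.3]
opening: 0.006
grip_force: 2.0
```

Request:
{"method": "jog_arm", "body": {
  "motion": [
    [0, 0, 0, 0, 2, 0, 0],
    [0, 0, 0, 0, 2, 0, 0],
    [0, 0, 0, 0, 2, 0, 0],
    [0, 0, 0, 0, 2, 0, 0],
    [0, 0, 0, 0, 2, 0, 0],
    [0, 0, 0, 0, 2, 0, 0],
    [0, 0, 0, 0, 2, 0, 0],
    [0, 0, 0, 0, 2, 0, 0]
  ]
}}

```text
t: 29.88
eef_pos: [595.6, 165.9, 171.8]
tcp_rot: [3.141, 0.0, -0.0]
ft_force: [-0.9, 3.8, -0.0]
opening: 0.004
grip_force: 2.0
```

Request:
{"method": "jog_arm", "body": {
  "motion": [
    [0, 0, 0, 0, 1.5, 0, 0],
    [0, 0, 0, 0, 1, 0, 0],
    [0, 0, 0, 0, 1, 0, 0]
  ]
}}

```text
t: 30.25
eef_pos: [595.6, 162.5, 171.8]
tcp_rot: [3.141, 0.0, -0.0]
ft_force: [-1.2, 3.7, -0.1]
opening: 0.004
grip_force: 2.0
```

Request:
{"method": "jog_arm", "body": {
  "motion": [
    [0, 0, 0, 0, 1, 0, 0],
    [0, 0, 0, 0, 1, 0, 0]
  ]
}}

```text
t: 30.5
eef_pos: [595.6, 160.5, 171.8]
tcp_rot: [3.141, 0.0, 0.0]
ft_force: [-1.0, 3.7, -0.0]
opening: 0.005
grip_force: 2.0
```

Request:
{"method": "jog_arm", "body": {
  "motion": [
    [0, 0, 0, 0, 0.8, 0, 0],
    [0, 0, 0, 0, 0.8, 0, 0]
  ]
}}

```text
t: 30.75
eef_pos: [595.6, 158.9, 171.9]
tcp_rot: [3.141, 0.0, 0.0]
ft_force: [-0.6, 4.0, -0.2]
opening: 0.001
grip_force: 2.0
```

Request:
{"method": "jog_arm", "body": {
  "motion": [
    [0, 0, 0, 0, 0.7, 0, 0],
    [0, 0, 0, 0, 0.7, 0, 0]
  ]
}}

```text
t: 31.0
eef_pos: [595.6, 157.5, 171.8]
tcp_rot: [3.141, 0.0, -0.0]
ft_force: [-0.4, 4.0, -1.3]
opening: 0.003
grip_force: 2.0
```

Request:
{"method": "jog_arm", "body": {
  "motion": [
    [0, 0, 0, 0, 0.6, 0, 0],
    [0, 0, 0, 0, 0.6, 0, 0]
  ]
}}

```text
t: 31.25
eef_pos: [595.6, 156.3, 171.9]
tcp_rot: [3.142, 0.0, 0.0]
ft_force: [-0.6, 5.8, -0.1]
opening: 0.007
grip_force: 2.7
```

Request:
{"method": "jog_arm", "body": {
  "motion": [
    [0, 0, 0, 0, 0.5, 0, 0],
    [0, 0, 0, 0, 0.5, 0, 0]
  ]
}}

```text
t: 31.5
eef_pos: [595.6, 155.9, 171.9]
tcp_rot: [-3.141, -0.0, -0.0]
ft_force: [-2.1, 10.5, 0.6]
opening: 0.005
grip_force: 5.3
```

Hard stop reached; withdraw outward, up, and take a look.

Request:
{"method": "jog_arm", "body": {
  "motion": [
    [0, 0, 0, 0, -10, 0, 0],
    [0, 0, 0, 0, -15, 0, 0],
    [0, 0, 0, 0, 0, -40, 0],
    [0, 0, 0, 0, 0, -50, 0],
    [0, 0, 0, -30, 20, -50, 0],
    [0, 0, 0, -30, 40, -50, 0],
    [0, 0, 0, 0, 50, -30, 0],
    [0, 0, 0, 0, 50, 0, 0],
    [0, 0, 0, 0, 40, 0, 0],
    [0, 0, 0, 0, 0, 0, 0]
  ]
}}

```text
t: 32.75
eef_pos: [539.3, -16.7, 386.3]
tcp_rot: [3.141, -0.0, -0.003]
ft_force: [0.4, 0.3, -0.3]
opening: 0.001
grip_force: 0.0
```

```bash
python3 - <<'E'
from h import *
s=env.state();print(s["t"],np.round(s["eef_pos"],1),s["ft_force"])
im=env.read_camera("wrist");cv2.imwrite("pics/w4.png",cv2.resize(im["color"][:,:,::-1],(768,576)))
E
```

```text
32.75 [539.3 -16.7 386.3] [ 0.41339994  0.27475995 -0.33067509]
```

View pics/w4.png

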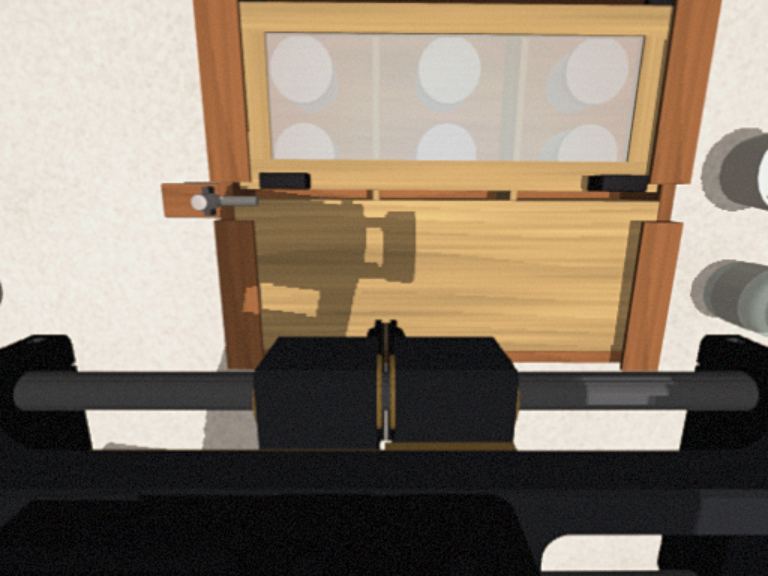

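The picture shows the shutter fully forward, with blocks at (285,181) and (617,184). The bolt rod is behind it at (240,201) and the knob is in at (200,202). The cup and jar are in place.

```bash
python3 -c "
from cell import env
print(env.job_done())"
```

```text
the job is handed in; nothing more can be done
None
```

The shutter is home on both buffers and the bolt is in to its hard stop. The arm is clear and the cup, jar and tin were left alone; it took about 33 s. The highest push reading was 24 N along the closing direction, but the total wrist force at that moment, including a downward part, was about 26.5 N. The job is handed in, and no verdict was returned.

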